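Line up a cover plate with a drift pin and fit its last bolt

ROBOT

A 7-joint arm with a two-finger parallel gripper is mounted at the origin on a cart in front of the work surface, level with it; the furniture and walls round the work are solid. World frame = base frame: x ahead of the robot, y to its left, z up, the work surface at z = 0. Lengths are in mm, angles in rad, forces in N, time in s.
With the tool pointing down it reaches from about 400 to 875 mm from the base axis. Payload 4.4 kg.
Tool frame: the origin (TCP) lies at the very end of the fingers, on their centre line; the grasp point (between the pads) lies 19 mm behind it; y points along the fingers, z is the direction in which the jaws open and shut, and the axes are right-handed (so a half turn about y gives the same grasp; the last joint's range is limited). The gripper opens to 85 mm and grips with 20 to 120 N. Pads are 22 mm wide; open, the fingers measure 114 mm over their backs; the gripper's body (76 mm by 85 mm) begins 54 mm behind the grasp point. The pads swing forward as they close: fully open they stand 13 mm farther back than shut.
Start: joints at [1.204, 0.628, 0.038, 1.517, -0.027, 0.996, -0.02], TCP at [192.613, -620.821, 231.313] pointing down, gripper open.
Joint ranges: [-3.06, 3.06], [-0.37, 2.12], [-1.25, 1.32], [0.18, 2.47], [-1.1, 4.24], [0.23, 1.98], [-2.94, 2.94]. Speed limits (rad/s): [2.57, 2.57, 3.14, 3.14, 3.14, 3.14, 3.14].

INTERFACE

Orientations are given as [roll, pitch, yaw] about the fixed x, y, z axes, in that order (R = Rz(yaw) Ry(pitch) Rx(roll)).
In Python, from station import robot gives the robot as it stands.
- The arm moves only by the tool carry_out, never from a script. Its argument "motion" is a list of rows, each a list of 7 numbers: the turn, a rotation vector about the tool's x, y, z in units of 5 degrees (1.0 is 5 degrees), then the shift along the tool's x, y, z in cm, then the opening, from -1 (shut) to 1 (fully open). A call has 1 to 10 rows; each row shifts and turns the pose as measured when the row begins, along the tool's axes as they then stand; what a row does not reach is not made up. A row lasts 1/10 s, in which the tool goes at most 50 mm and 8.59 degrees, less where a joint would pass 70% of its speed; a pose out of reach is approached as far as the arm can. A call with a gripper value outside its range is refused whole. The fingers move at their own pace and stop on an object; "squeeze" is the grip in N (left out, the last holds). Time passes only in rows, so rows that do not move let the fingers close. It gives the time, the measured TCP pose, the force and the opening at its end, in the units of the state.
- robot.get_obs(): the state, without advancing time (a new reading comes with each control period).
- robot.grab_frame(name): name is "side" or "top" or "wrist"; returns a dict with "color" (420x560x3 uint8, red, green, blue), "z_map" (420x560 float32, mm along the optical axis (not along the pixel's ray), 0 where there is no reading), "intrinsics" (3x3 intrinsics, pixels), "R" (3x3) and "t" (3): a world point X has camera coordinates R X + t. Camera axes: x right, y down, z forward; pixel columns grow to the right and rows downward; lengths in mm; the calibration is good to about 2 mm. A picture is of the moment at which its call begins.
- robot.sign_off(): hands the job in, once; it reports no verdict.
The state is a dict: "time_s": time; "qpos": joint angles; "joint_velocities": joint speeds; "joint_efforts": joint torques, N m; "eef_pos": TCP position; "tcp_rot": TCP orientation; "contact_force": force on the tool from outside, world axes, zero at the start; "moment": the same for the moment, N m; "opening": finger opening in mm.
Only numpy, scipy, OpenCV 4.12 (cv2) and the standard library are available. Lean on these libraries where they do the work, as an engineer would, in place of code of your own. Each camera call takes 0.05 s, during which the arm holds its last target.

TASK

On the assembly stand the cover plate has swung clockwise out of line with the plate under it. Put the tip of the orange-handled drift pin in the cover's larger corner hole, use it to draw the cover back round its pivot bolt until the tip drops into the matching hole below, and press it gently home until its collar lies flat on the cover, without forcing it. Then, with the pin left standing there, put the knurled bolt into the cover's empty small hole with its head down flat on the cover, and leave the jar, the brass tin and the watch case where they are.

Things in the scene. Friction and masses are not known exactly. Their poses are not given: they have to be found in the camera images.
- stand: assembly stand fixed to the bench: grey foot 125 x 137 x 10 mm, steel posts, a dark lower plate (10 mm thick, top at 63 mm, clamped rigid, turned up to 0.12 rad either way), on it a bright aluminium cover (122 x 134 x 6 mm, top at 69 mm) with an unused 34 mm middle bore. Under the pin hole 43 mm are free. Origin on the bench under the pivot bolt, z up. More than 35 N from anything on stand or plates counts as forcing
- cover_pivot (a point): centre of the pivot bolt at the cover's top face; its head stands 9 mm above it, on a 20 mm washer. The cover can only turn about this bolt, level, with a drag of about 4 N at the holes, and stays where it is left; holes in the lower plate stay put
- cover_pin_hole (a point): centre of the mouth of the round 13 mm pin hole at the cover's top face, z up; 90 mm from the pivot, turns with the cover. The lower plate has equal holes (rims broken 1 mm) equally far from the pivot. Its pin hole lies 6 to 31 mm along the arc from this one, anticlockwise seen from above; how far is not given: the pin's tip lands on the lower plate and must drag the cover round until it drops in
- cover_bolt_hole (a point): centre of the mouth of the empty 10 mm hole for the bolt, at the cover's top face; 90 mm from the pivot and 90 mm from the pin hole; moves with the cover
- tool_block_top (a point): centre of the top face of a fixed wooden block 130 x 50 x 56 mm (long side along its x) with two 14.5 mm holes 40 mm either side of the centre along its x; in one stands the drift pin, in the other the bolt, either way round
- drift_grip (a point): drift pin, 96 mm, upright: orange handle 18 mm across, 46 mm long; steel collar 22 mm across, 4 mm thick; then a 12 mm shank 20 mm long and a 26 mm taper to a blunt 6 mm tip. This point is on its axis in the handle, 27 mm above the collar's underside, 23 mm below the top, 73 mm above the tip; z points from tip to handle
- bolt_grip (a point): bolt, 56 mm long, standing upright: dark knurled head 18 mm in diameter, 24 mm high; smooth-running 8 mm shank 32 mm long, its last 4 mm tapered to 5 mm. This point is on its axis half-way up the head, 12 mm above the head's underside, 44 mm above the tip; z points from tip to head. It is pushed in, not turned
- jar_mid (a point): bystander: small clear jar, 37 mm across, 45 mm high; point at its centre
- brass_tin_mid (a point): bystander: round brass-coloured tin, 45 mm across, 23 mm high; point at its centre
- case_mid (a point): bystander: steel watch case, 46 x 42 x 9 mm; point at its centre
Not all that is in view belongs to the job. Leave any blue look-alike of the part that bears drift_grip alone.

How it is judged (in metres and radians):
On the way, in this order (a step that is already met when the one before it is completed fails the run):
1. the drift pin is fully home in the pin hole, its collar on the cover, before the bolt goes in (z of drift_grip in the frame of cover_pin_hole below 0.0295 m and horizontal distance between drift_grip and cover_pin_hole below 0.004 m and horizontal distance between bolt_grip and cover_bolt_hole above 0.03 m), for 0.2 s.
2. the bolt is fully down in the bolt hole, with the pin still home (z of bolt_grip in the frame of cover_bolt_hole below 0.0145 m and horizontal distance between bolt_grip and cover_bolt_hole below 0.004 m and z of drift_grip in the frame of cover_pin_hole below 0.0295 m), for 0.2 s.
At the end, for the whole second after the job is handed in: The drift pin stands upright (within 0.09 rad) in the pin hole, collar within 2.5 mm of the cover and its grip point within 4 mm sideways of the hole; the bolt stands likewise in the bolt hole, its head within 2.5 mm of the cover; both are released and stay so (all of step 2 and horizontal distance between drift_grip and cover_pin_hole below 0.004 m and angle between each of drift_grip, bolt_grip's own z axis and vertical below 0.09 rad); the robot touches nothing.
It fails at once if the stand or its plates were forced: pressed with more than 35 N (contact force between stand and anything else above 35 N).
It fails at once if the jar was disturbed (distance of jar_mid from where it was at the start of the episode above 0.02 m).
It fails at once if the brass tin was disturbed (distance of brass_tin_mid from where it was at the start of the episode above 0.02 m).
It fails at once if the watch case was disturbed (distance of case_mid from where it was at the start of the episode above 0.02 m).
It also fails if it takes over 72 s, if anything falls off the work surface, if the arm or the gripper's body presses on something with over 40 N, if the wrist force passes 120 N, or if a joint passes its speed limit or range.

## Working session

There is one attempt and no reset: what is moved stays moved. The work goes in short steps, Python scripts to look and compute and a tool call to move; the robot and the scene stay as the last step left them, time stands still between calls to the robot, and variables do not carry over. Pictures are saved under pics/ and viewed, and the job is handed in when it is done.

Besides the shell and the picture viewer there is one more tool, called as a command line: name --pt "numbers of a row" for each row, then --argument value for the rest. carry_out: Moves the arm, as the interface text tells. Its arguments: {"type":"object","properties":{"motion":{"type":"array"},"squeeze":{"type":"number"}},"required":["motion"]}

```bash
mkdir -p pics; ls
cat > h.py <<'E'
import numpy as np, cv2, pickle
from station import robot
def grab(n,tag):
    f=robot.grab_frame(n); cv2.imwrite(f'pics/{tag}.png',f['color'][:,:,::-1]); pickle.dump(f,open(f'pics/{tag}.pkl','wb')); return f
def load(tag): return pickle.load(open(f'pics/{tag}.pkl','rb'))
def proj(f,X):
    c=f['R']@np.array(X,float)+np.array(f['t']); p=f['intrinsics']@c; return p[:2]/p[2]
def ray(f,u,v):
    d=f['R'].T@(np.linalg.inv(f['intrinsics'])@np.array([u,v,1.])); o=-f['R'].T@np.array(f['t']); return o,d
def onz(f,u,v,z):
    o,d=ray(f,u,v); return o+d*(z-o[2])/d[2]
def depth(f,u,v):
    z=f['z_map'][int(v),int(u)]; o,d=ray(f,u,v); return o+d*z
def crop(f,tag,u0,v0,w,h,s):
    c=f['color'][v0:v0+h,u0:u0+w,::-1]; cv2.imwrite(f'pics/{tag}.png',cv2.resize(c,None,fx=s,fy=s,interpolation=cv2.INTER_CUBIC))
E
python3 - <<'E'
from h import *
for n in ['side','top','wrist']:
    f=grab(n,n+'0'); print(n,f['intrinsics'].tolist(),(-f['R'].T@f['t']).round(0),f['R'].round(2).tolist())
print(robot.get_obs())
E
```

```text
pics
side [[402.6902201562649, 0.0, 278.88417258310716], [0.0, 402.6902201562649, 214.91554130057744], [0.0, 0.0, 1.0]] [510. 707. 505.] [[-1.0, -0.07, 0.02], [-0.05, 0.48, -0.88], [0.05, -0.87, -0.48]]
top [[428.3727587433731, 0.0, 286.4047469402359], [0.0, 428.3727587433731, 213.10146031460778], [0.0, 0.0, 1.0]] [ 395.  -54. 1113.] [[-0.02, -1.0, 0.01], [-0.99, 0.02, -0.15], [0.15, -0.02, -0.99]]
wrist [[331.72741599017724, 0.0, 282.8978827916076], [0.0, 331.72741599017724, 208.46505856582425], [0.0, 0.0, 1.0]] [ 273. -596.  373.] [[0.3, -0.96, -0.0], [-0.9, -0.28, 0.32], [-0.31, -0.09, -0.95]]
{'time_s': 0.15, 'qpos': array([ 1.20418427,  0.62912012,  0.03845132,  1.51811133, -0.02700953,
        0.99629078, -0.02000712]), 'joint_velocities': array([ 2.83896208e-04, -1.97620861e-03,  7.00138301e-04, -4.77569991e-03,
        9.32266606e-05,  1.41730570e-03,  1.33637815e-03]), 'joint_efforts': array([ 1.41333840e-03, -5.63796866e+01,  1.22787662e+00, -1.93649232e+01,
        1.11617535e-02,  7.49077153e-03,  1.65629626e-05]), 'eef_pos': array([ 192.4904036 , -620.36697162,  230.61778695]), 'tcp_rot': array([-1.57220825e+00,  1.24068422e-06, -2.84079466e+00]), 'contact_force': array([-0.30774278,  0.55851716, -0.75599706]), 'moment': array([-0.04629134,  0.00554025,  0.04206413]), 'opening': 85.55205236466146}
```

View pics/top0.png

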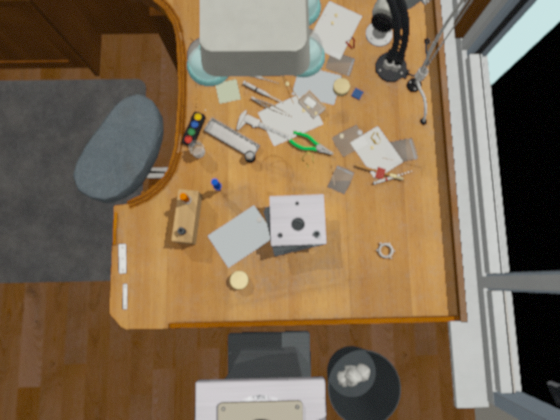

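View pics/side0.png

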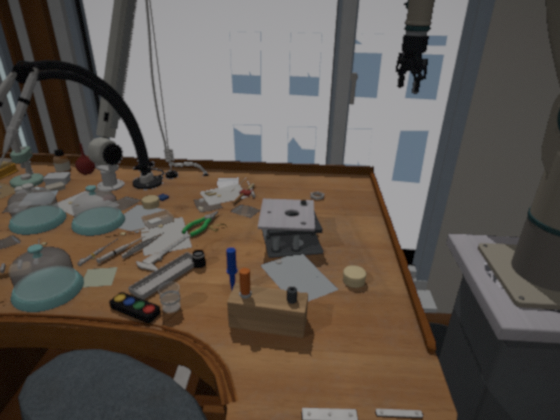

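View pics/wrist0.png

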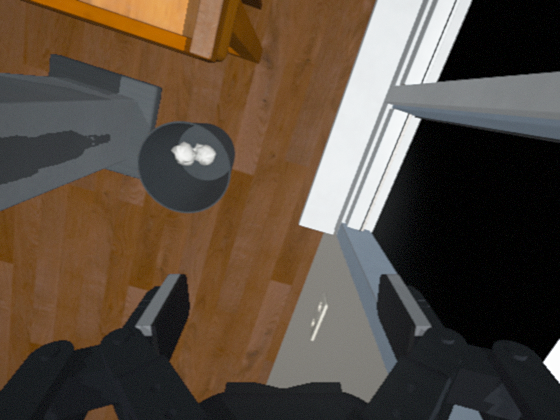

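Top view: the tool block is at (186,217), the stand at (298,220), an orange dot at (184,197) and a blue look-alike at (216,184). The wrist camera sees only the floor. Next, close crops.

Run:
```python
from h import *
f=load('top0'); crop(f,'c1',160,160,190,140,4)
g=load('side0'); crop(g,'c2',180,180,190,150,4)
for n,p in dict(orange=(184,197),bolt=(182,232),blue=(216,184),mid=(298,223),tin=(239,280)).items():
    print(n,depth(f,*p).round(1))
```

```text
orange [594.8 171.2 108.9]
bolt [514.4 181.1  80.6]
blue [627.9  97.3  96.4]
mid [ 539.7 -102.6   13.6]
tin [397.1  49.4  25.4]
```

View pics/c1.png

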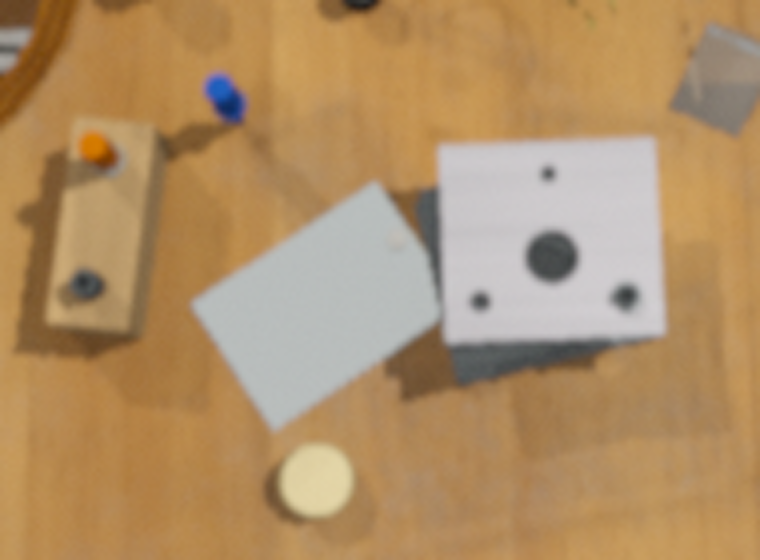

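View pics/c2.png

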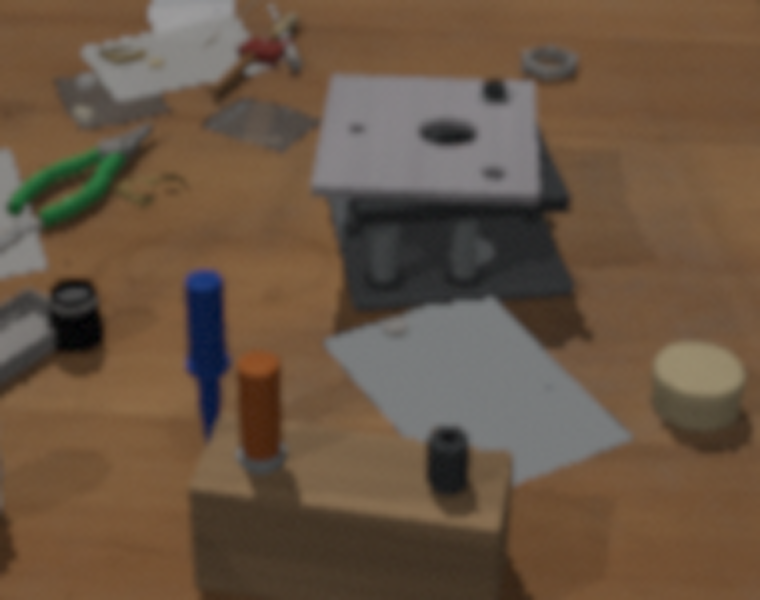

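Candidates for the drift pin are the orange-handled one at top (184,197) / side (245,281), and the blue look-alike at top (216,184) / side (232,262). The crop confirms the orange one stands in the block with a steel collar, so that is the one to take. The dark bolt is at top (182,232). On the cover the pivot is near top (317,234), the pin hole near (280,235) and the bolt hole near (297,203). I'll measure these now.

```bash
cat >> h.py <<'E'
def blob(mask,near):
    n,l,s,c=cv2.connectedComponentsWithStats(mask.astype(np.uint8)); 
    k=[i for i in range(1,n) if s[i,4]>4]; i=min(k,key=lambda i:np.hypot(*(c[i]-near))); return c[i],s[i]
E
python3 - <<'E'
from h import *
f=load('top0'); c=f['color'].astype(int); hsv=cv2.cvtColor(f['color'],cv2.COLOR_RGB2HSV)
m=(hsv[...,0]<13)&(hsv[...,1]>215)&(hsv[...,2]>150)
p,s=blob(m,(184,197)); print('orange',p,s,onz(f,*p,100).round(1))
g=cv2.cvtColor(f['color'],cv2.COLOR_RGB2GRAY)
for n,q,z,w,t in [('bolt',(182,231),80,7,85),('pin',(280,235),69,6,130),('bh',(297,203),69,5,130),('piv',(317,234),78,7,130),('bore',(298,224),69,9,110)]:
    mm=np.zeros(g.shape,bool); mm[q[1]-w:q[1]+w+1,q[0]-w:q[0]+w+1]=1
    mm&=g<t
    p,s=blob(mm,q); 
    d=np.where(mm,t-g.astype(float),0); v,u=np.indices(g.shape); p2=(d*u).sum()/d.sum(),(d*v).sum()/d.sum()
    print(n,p.round(1),np.round(p2,1),s,onz(f,*p2,z).round(1))
side=load('side0')
for n,X in dict(o=(594,171,106),b=(514,181,80)).items(): print(n,proj(side,X))
E
```

```text
Traceback (most recent call last):
  File "h.py", line 18, in blob
    k=[i for i in range(1,n) if s[i,4]>4]; i=min(k,key=lambda i:np.hypot(*(c[i]-near))); return c[i],s[i]
                                             ~~~^^^^^^^^^^^^^^^^^^^^^^^^^^^^^^^^^^^^^^^
ValueError: min() iterable argument is empty
```

Run:
```python
from h import *
f=load('top0'); c=f['color'].astype(int)
print(c[197,184])
m=(c[...,0]-c[...,1]>80)&(c[...,2]<60)&(c[...,0]>150)
mm=np.zeros(m.shape,bool); mm[185:208,174:194]=1
p,s=blob(m&mm,(184,197)); print('orange',p,s,onz(f,*p,102).round(1))
g=cv2.cvtColor(f['color'],cv2.COLOR_RGB2GRAY)
for n,q,z,w,t in [('bolt',(182,231),80,7,85),('pin',(280,235),69,6,130),('bh',(297,203),69,5,130),('piv',(317,234),78,7,130),('bore',(298,224),69,9,110)]:
    mm=np.zeros(g.shape,bool); mm[q[1]-w:q[1]+w+1,q[0]-w:q[0]+w+1]=1
    mm&=g<t
    d=np.where(mm,t-g.astype(float),0); v,u=np.indices(g.shape); p2=(d*u).sum()/d.sum(),(d*v).sum()/d.sum()
    print(n,np.round(p2,1),mm.sum(),onz(f,*p2,z).round(1))
```

```text
[207 120   0]
orange [182.91666667 196.08333333] [181 194   5   5  24] [598.4 175.4 102. ]
bolt [181.3 230.8] 31 [517.3 182.9  80. ]
pin [279.7 234.9] 11 [503.9 -54.7  69. ]
bh [296.6 202.9] 4 [582.7 -98.   69. ]
piv [316.  233.7] 23 [ 504.1 -142.9   78. ]
bore [297.5 223.9] 105 [530.2 -98.9  69. ]
```

carry_out --pt "0 -0.86 0 -4.9 0 0.2 1" --pt "0 -0.86 0 -4.9 0 0.2 1" --pt "0 -0.86 0 -4.9 0 0.2 1" --pt "0 -0.86 0 -4.9 0 0.2 1" --pt "0 -0.86 0 -4.9 0 0.2 1" --pt "0 -0.86 0 -4.9 0 0.2 1" --pt "0 -0.86 0 -4.9 0 0.2 1" --pt "0 -0.86 0 -4.9 0 0.2 1"

```text
time_s: 0.95
eef_pos: [524.5, -430.6, 224.7]
tcp_rot: [-1.578, -0.007, -2.238]
contact_force: [1.1, -0.5, 0.4]
opening: 85.8
```

carry_out --pt "0 -0.86 0 -4.9 0 0 1" --pt "0 -0.86 0 -4.9 0 -0.2 1" --pt "0 -0.86 0 -4.9 0 -0.5 1" --pt "0 -0.86 0 -4.9 0 -0.8 1" --pt "0 -0.86 0 -4.9 0 -0.8 1" --pt "0 0 0 0 0 0 1"

```text
time_s: 1.55
eef_pos: [628.7, -194.5, 220.6]
tcp_rot: [-1.581, 0.004, -1.833]
contact_force: [0.7, -0.1, 0.0]
opening: 85.1
```

Run:
```python
from h import *
f=grab('wrist','w1'); o=robot.get_obs(); print(o['eef_pos'],o['tcp_rot'],o['qpos'].round(2)); 
for n,X in dict(pin=(503.9,-54.7,69),bh=(582.7,-98,69),piv=(504.1,-145,78),bore=(530.2,-98.9,69)).items(): print(n,proj(f,X).round(1))
```

```text
[ 627.6502292  -199.35005996  220.41546499] [-1.58111180e+00  2.76132232e-04 -1.83807417e+00] [ 0.39  0.66 -0.22  1.49  0.16  1.02 -0.14]
pin [94.5 71.2]
bh [202.   98.4]
piv [133.4 177. ]
bore [144.8 116.2]
```

View pics/w1.png

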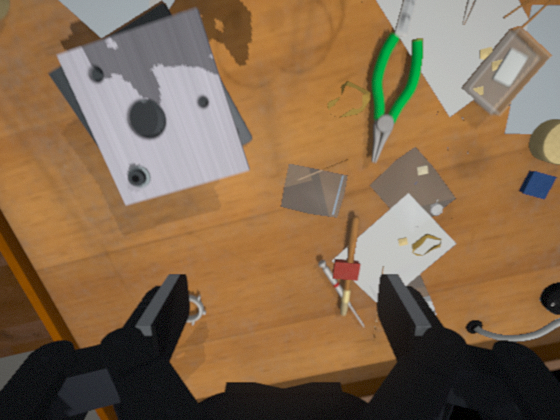

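carry_out --pt "0 -0.8 0 -1.5 0 -4.5 0.5" --pt "0 -0.8 0 -1.5 0 -4.5 0.3" --pt "0 0 0 0 0 0 0.3" --pt "0 0 0 0 0 0 0.3"

```text
time_s: 2.0
eef_pos: [541.3, -152.9, 218.2]
tcp_rot: [-1.587, -0.002, -1.7]
contact_force: [0.4, -0.0, -0.4]
opening: 55.5
```

Run:
```python
from h import *
f=grab('wrist','w2'); o=robot.get_obs(); print(o['eef_pos'],o['tcp_rot'],o['opening'],o['qpos'].round(2)); 
for n,X in dict(pin=(503.9,-54.7,69),bh=(582.7,-98,69),piv=(504.1,-145,78),bore=(530.2,-98.9,69)).items(): print(n,proj(f,X).round(1))
```

```text
[ 540.84313612 -152.89475084  217.94836451] [-1.58855145 -0.00218688 -1.69981509] 55.57155050730151 [ 0.4   0.54 -0.27  1.76  0.18  0.89 -0.08]
pin [225.   82.5]
bh [325.3 123.6]
piv [242.3 190.3]
bore [264.5 132.7]
```

View pics/w2.png

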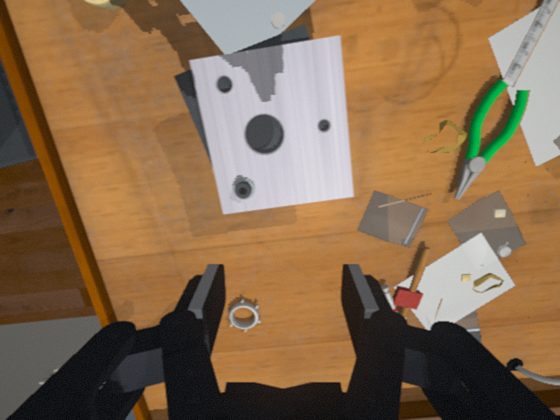

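```bash
cat >> h.py <<'E'
def dark(f,q,w,t):
    g=cv2.cvtColor(f['color'],cv2.COLOR_RGB2GRAY)
    m=np.zeros(g.shape,np.uint8); a,b=int(q[0]),int(q[1]); m[b-w:b+w+1,a-w:a+w+1]=(g<t)[b-w:b+w+1,a-w:a+w+1]
    cs,_=cv2.findContours(m,cv2.RETR_EXTERNAL,cv2.CHAIN_APPROX_NONE); c=max(cs,key=cv2.contourArea)
    (e,ax,an)=cv2.minAreaRect(c); M=cv2.moments(c); return np.array([M['m10']/M['m00'],M['m01']/M['m00']]),ax,cv2.contourArea(c)
E
python3 - <<'E'
from h import *
f=load('w2'); crop(f,'c3',180,30,190,190,4)
P={}
for n,q,w,t,z in [('pin',(225,84),13,105,69),('bh',(324,126),10,130,69),('bore',(264,134),26,110,69),('piv',(243,187),16,90,76)]:
    c,ax,A=dark(f,q,w,t); P[n]=onz(f,*c,z); print(n,c.round(1),np.round(ax,1),A,P[n].round(1))
d=lambda a,b:np.linalg.norm((P[a]-P[b])[:2])
print(d('pin','bh'),d('pin','piv'),d('bh','piv'))
E
```

```text
pin [224.2  84. ] [15.2 13.4] 155.5 [503.  -55.7  69. ]
bh [323.7 125. ] [10. 10.] 85.0 [581.2 -99.   69. ]
bore [263.9 133.6] [37. 36.] 1083.5 [529.6 -99.6  69. ]
piv [242.7 188.8] [14.8 14.8] 166.0 [ 504.3 -144.2   76. ]
89.39892901374208 88.47288516992835 89.19449791555813
```

View pics/c3.png

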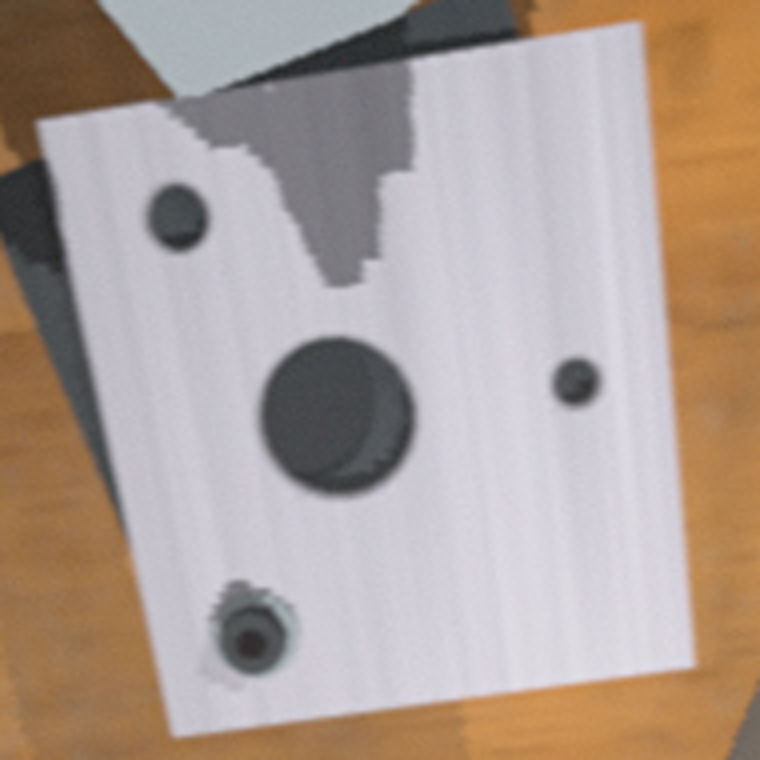

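carry_out --pt "0.2 -0.5 0 -4.9 0 0.3 0.3" --pt "0 -0.5 0 -4.9 0 0.3 0.3" --pt "0 -0.5 0 -4.9 0 0.3 0.3" --pt "0 -0.5 0 -4.9 0 0.3 0.3" --pt "0 -0.5 0 -4.9 0 0.3 0.3" --pt "0 -0.5 0 -4.7 0 0.3 0.3" --pt "0 0 0 0 0 0 0.3" --pt "0 0 0 0 0 0 0.3"

```text
time_s: 2.85
eef_pos: [581.9, 136.1, 215.7]
tcp_rot: [-1.56, -0.006, -1.457]
contact_force: [-0.2, -1.5, -0.7]
opening: 55.3
```

Run:
```python
from h import *
f=grab('wrist','w3'); o=robot.get_obs(); print(o['eef_pos'],o['tcp_rot'],o['opening'],o['qpos'].round(2)); 
for n,X in dict(or_=(597,174,106),b=(517,182,80)).items(): print(n,proj(f,X).round(1))
```

```text
[581.73337206 137.04523407 215.82635635] [-1.55916973 -0.00420487 -1.45646119] 55.64965863160213 [-0.07  0.58 -0.33  1.69  0.24  0.9  -0.39]
or_ [306.4 159.4]
b [208.4 133. ]
```

View pics/w3.png

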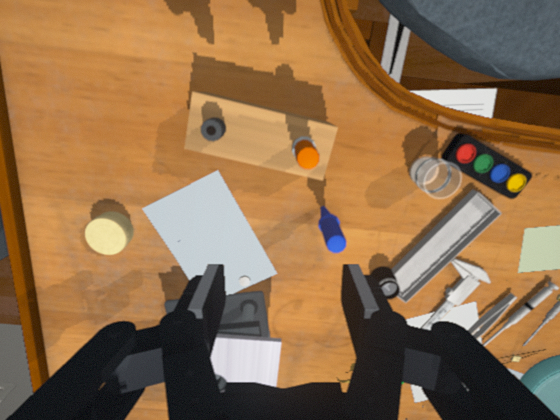

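Run:
```python
from h import *
f=load('w3'); crop(f,'c4',170,80,190,120,4)
c=f['color'].astype(int)
m=(c[...,0]-c[...,1]>80)&(c[...,2]<60)&(c[...,0]>190); mm=np.zeros(m.shape,bool); mm[140:175,290:325]=1
p,s=blob(m&mm,(307,156)); print(p,s,onz(f,*p,106).round(1),onz(f,*p,103).round(1))
for t in (70,90):
    q,ax,A=dark(f,(213,129),14,t); print(q,ax,A,onz(f,*q,80).round(1))
for n,p in dict(jar=(437,177),blue=(337,243),tin=(106,234)).items(): print(n,onz(f,*p,{'jar':20,'blue':96,'tin':23}[n]).round(0))
# block corners top z=56
for p in [(193,93),(337,127),(323,180),(185,147)]: print(onz(f,*p,56).round(1))
```

```text
[307.89315068 157.86027397] [298 148  21  21 365] [598.  175.3 106. ] [598.3 174.8 103. ]
[210.5 130. ] (8.0, 9.0) 62.0 [518.6 184.6  80. ]
[212.55332303 126.58217414] (22.0, 23.0) 323.5 [520.1 187.5  80. ]
jar [745. 155.  20.]
blue [634. 103.  96.]
tin [400.  54.  23.]
[498.  210.9  56. ]
[625.3 196.7  56. ]
[620.4 147.5  56. ]
[491.9 164.   56. ]
```

View pics/c4.png

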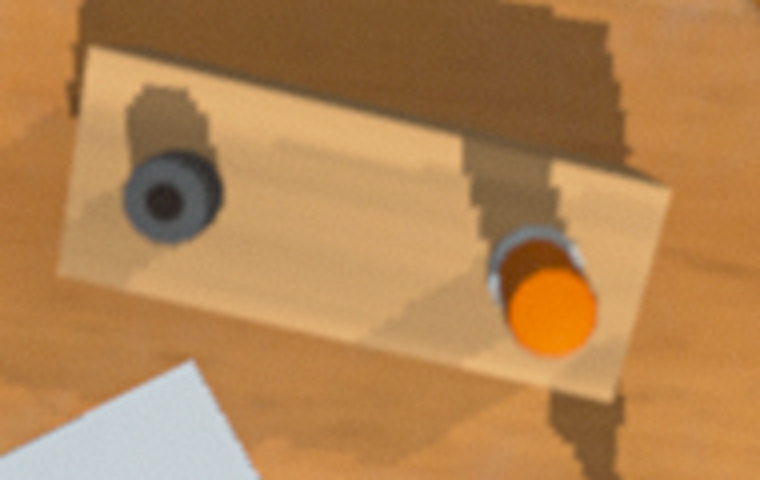

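carry_out --pt "-0.13 0 0 -3.6 0 2.1 0.3" --pt "0 0 0 0 3.0 0 0.3" --pt "0 0 0 0 3.0 0 0.3" --pt "0 0 0 0 1.0 0 0.3" --pt "0 0 0 0 0 0 0.3"

```text
time_s: 3.4
eef_pos: [605.5, 165.7, 144.7]
tcp_rot: [-1.566, -0.008, -1.474]
contact_force: [0.0, 0.1, 0.2]
opening: 55.3
```

Run:
```python
from h import *
f=grab('wrist','w4'); o=robot.get_obs(); print(o['eef_pos'],o['tcp_rot'],o['opening']); 
print(proj(f,(598.5,175.2,106)))
```

```text
[605.90880249 165.66631624 145.43123396] [-1.56502679 -0.00829876 -1.47438264] 55.37130281109222
[272.08011682 225.9322253 ]
```

View pics/w4.png

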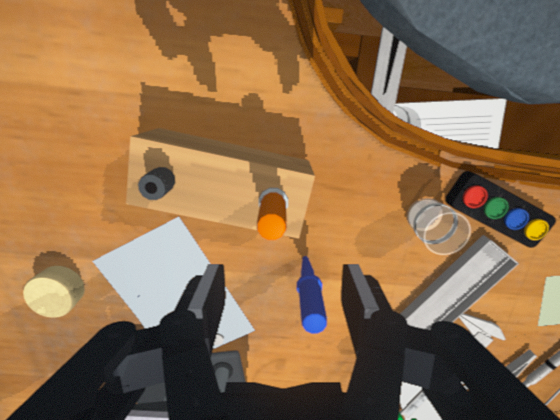

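carry_out --pt "-0.07 0 0.09 -1.0 0 -0.65 0.3" --pt "0 0 0 0 0 0 0.3" --pt "0 0 0 0 0 0 0.3"

```text
time_s: 3.75
eef_pos: [600.0, 174.9, 148.8]
tcp_rot: [-1.567, 0.001, -1.477]
contact_force: [0.1, 0.1, 0.1]
opening: 55.6
```

carry_out --pt "0 0 0 0 2.5 -0.15 0.3" --pt "0 0 0 0 2.5 0 0.3" --pt "0 0 0 0 2.0 0 0.3" --pt "0 0 0 0 0 0 0.3" --pt "0 0 0 0 0 0 0.3"

```text
time_s: 4.25
eef_pos: [602.9, 176.7, 82.8]
tcp_rot: [-1.556, 0.003, -1.477]
contact_force: [0.2, -0.3, 0.3]
opening: 55.4
```

carry_out --pt "-0.17 0 0 0.1 0.6 -0.45 0.3" --pt "0 0 0 0 0.6 0 0.3" --pt "0 0 0 0 0 0 0.3" --pt "0 0 0 0 0 0 0.3"

```text
time_s: 4.65
eef_pos: [600.4, 175.9, 73.5]
tcp_rot: [-1.566, 0.005, -1.477]
contact_force: [0.6, -0.0, -0.1]
opening: 55.2
```

carry_out --pt "-0.08 0 -0.05 0 0.4 -0.2 0.3" --pt "0 0 0 0 0 0 0.3" --pt "0 0 0 0 0 0 0.3"

```text
time_s: 4.95
eef_pos: [598.6, 175.8, 69.7]
tcp_rot: [-1.573, 0.0, -1.477]
contact_force: [-0.0, 0.1, -0.4]
opening: 55.4
```

Run:
```python
from h import *
f=grab('wrist','w5'); o=robot.get_obs(); print(o['eef_pos'],o['tcp_rot'],o['opening']);
```

```text
[598.54501702 175.87286962  69.69437359] [-1.57311110e+00  4.34489535e-05 -1.47708648e+00] 55.54907440046831
```

View pics/w5.png

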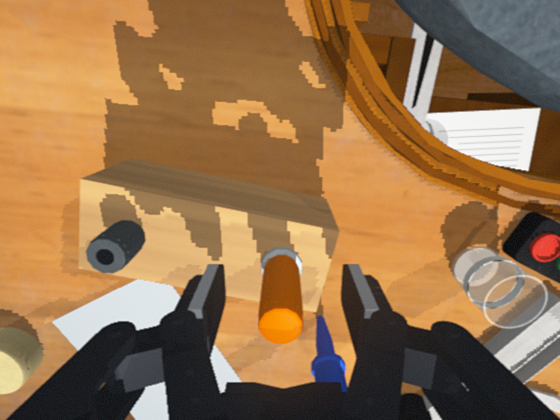

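The orange handle (280,290) lies midway between the fingers (212 and 353), and the blue look-alike is clear of them. Closing now.

carry_out --pt "0 0 0 0 0 0 -1" --pt "0 0 0 0 0 0 -1" --pt "0 0 0 0 0 0 -1" --pt "0 0 0 0 0 0 -1" --pt "0 0 0 0 0 0 -1" --pt "0 0 0 0 0 0 -1" --squeeze 60

```text
time_s: 5.6
eef_pos: [598.6, 175.9, 69.9]
tcp_rot: [-1.573, 0.0, -1.477]
contact_force: [-0.3, -0.1, 0.3]
opening: 16.5
```

carry_out --pt "0 0 0 0 -2.0 0 -1" --pt "0 0 0 0 -3.0 0 -1" --pt "0 0 0 0 -4.0 0 -1" --pt "0 0 0 0 -2.0 0 -1" --pt "0 0 0 0 0 0 -1" --pt "0 0 0 0 0 0 -1"

```text
time_s: 6.2
eef_pos: [597.8, 175.4, 181.1]
tcp_rot: [-1.577, -0.001, -1.477]
contact_force: [-0.2, 0.9, -0.4]
opening: 17.0
```

Run:
```python
from h import *
f=grab('wrist','w6');g=grab('side','s6'); crop(g,'c6',160,160,200,150,4); o=robot.get_obs(); print(o['eef_pos'],o['tcp_rot'],o['opening'],o['contact_force'],o['moment']);
```

```text
[597.39786135 175.40241845 180.28339003] [-1.57804494e+00 -7.73154260e-04 -1.47673856e+00] 16.223978290926777 [-0.28426223 -0.31781339 -0.59720168] [-0.01866516  0.02885498 -0.00763352]
```

View pics/w6.png

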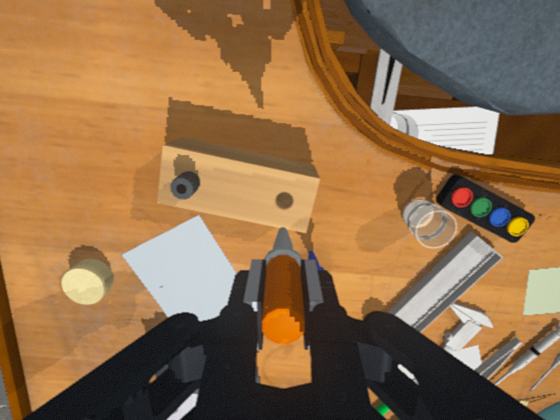

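View pics/c6.png

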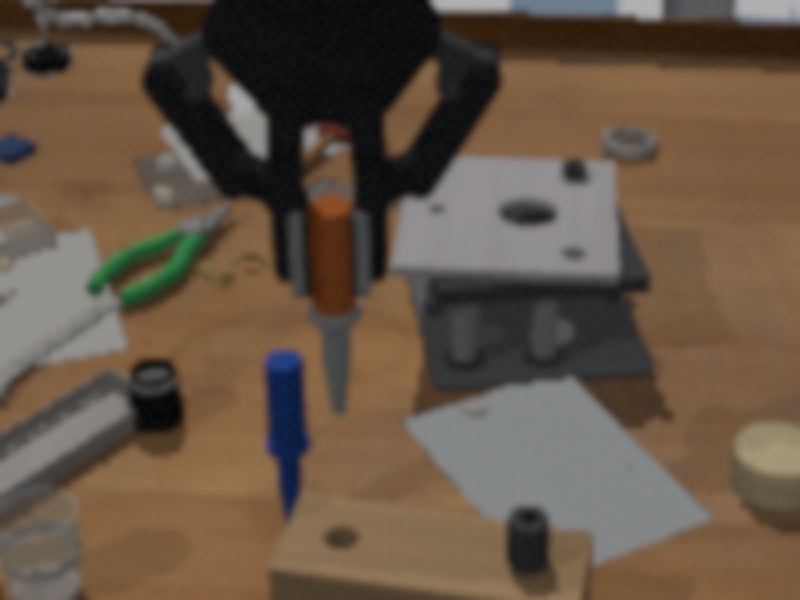

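carry_out --pt "0 0 0 3.0 0 -1.6 -1" --pt "0 0 0 4.3 0 -2.2 -1" --pt "0 0 0 4.3 0 -2.2 -1" --pt "0 0 0 4.3 0 -2.2 -1" --pt "0 0 0 4.0 0 -2.0 -1" --pt "0 0 0 2.0 0 -1.0 -1" --pt "0 0 0 0 0 0 -1" --pt "0 0 0 0 0 0 -1"

```text
time_s: 7.1
eef_pos: [496.2, -59.3, 168.6]
tcp_rot: [-1.598, 0.005, -1.474]
contact_force: [0.1, 1.3, -1.2]
opening: 16.9
```

Run:
```python
from h import *
f=load('w6'); print('tip pred',proj(f,(597.4,175.4,120.4)))
f=grab('wrist','w7'); o=robot.get_obs(); print(o['eef_pos'],o['tcp_rot'],o['opening'],o['contact_force'],o['moment']); 
e=o['eef_pos'];print('tip pred',proj(f,e-[0,0,60]))
```

```text
tip pred [282.74679157 228.20925964]
[496.13275542 -59.28226658 168.53437467] [-1.59854247  0.00433176 -1.47316459] 16.55833570618485 [-0.93362177 -0.03021545 -0.97158435] [ 0.06839427  0.01939684 -0.02332598]
tip pred [285.08096603 228.86729568]
```

View pics/w7.png

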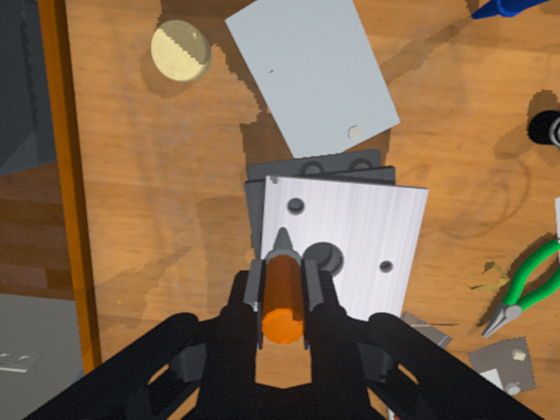

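Run:
```python
from h import *
f=load('w7'); crop(f,'c7',240,160,200,150,4)
for n,q,w,t in [('pin',(296,206),11,110),('bh',(386,267),9,130)]:
    c,ax,A=dark(f,q,w,t); print(n,c,ax,A,onz(f,*c,69).round(1))
```

```text
pin [295.390625 205.5375  ] (13.0, 15.0) 160.0 [502.9 -55.3  69. ]
bh [385.58799172 265.99171843] (9.391485214233398, 11.180339813232422) 80.5 [581.2 -99.   69. ]
```

View pics/c7.png

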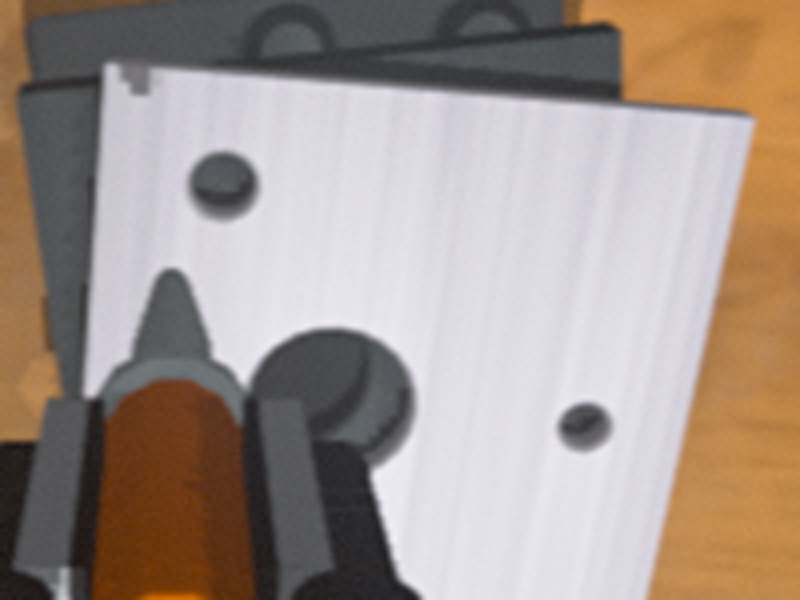

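carry_out --pt "0.31 0 -0.05 -0.3 0.5 0.7 -1" --pt "0 0 0 0 1.0 0 -1" --pt "0 0 0 0 1.0 0 -1" --pt "0 0 0 0 0 0 -1" --pt "0 0 0 0 0 0 -1"

```text
time_s: 7.65
eef_pos: [504.0, -49.3, 140.0]
tcp_rot: [-1.573, 0.004, -1.464]
contact_force: [-0.8, -0.2, -0.2]
opening: 16.4
```

carry_out --pt "0 0 -0.05 0.6 0 -0.16 -1" --pt "0 0 0 0 0.3 0 -1" --pt "0 0 0 0 0 0 -1" --pt "0 0 0 0 0 0 -1"

```text
time_s: 8.05
eef_pos: [503.3, -56.1, 137.1]
tcp_rot: [-1.572, -0.002, -1.464]
contact_force: [0.1, 0.6, -0.4]
opening: 17.0
```

Run:
```python
from h import *
f=grab('wrist','w8'); o=robot.get_obs(); print(o['eef_pos'],o['tcp_rot'],o['opening'],o['contact_force'],o['moment']); 
e=o['eef_pos'];print('tip pred',proj(f,e-[0,0,60]),'hole',proj(f,(503,-55.3,69))); crop(f,'c8',220,160,160,120,5)
```

```text
[503.33449569 -56.09260975 137.1193105 ] [-1.57218967e+00 -1.51921037e-03 -1.46402347e+00] 16.633579444059418 [-0.34981906 -0.10064397 -1.49305283] [-0.01370273  0.03845889 -0.02230422]
tip pred [282.87134801 228.39056452] hole [282.51245677 222.7063932 ]
```

View pics/c8.png

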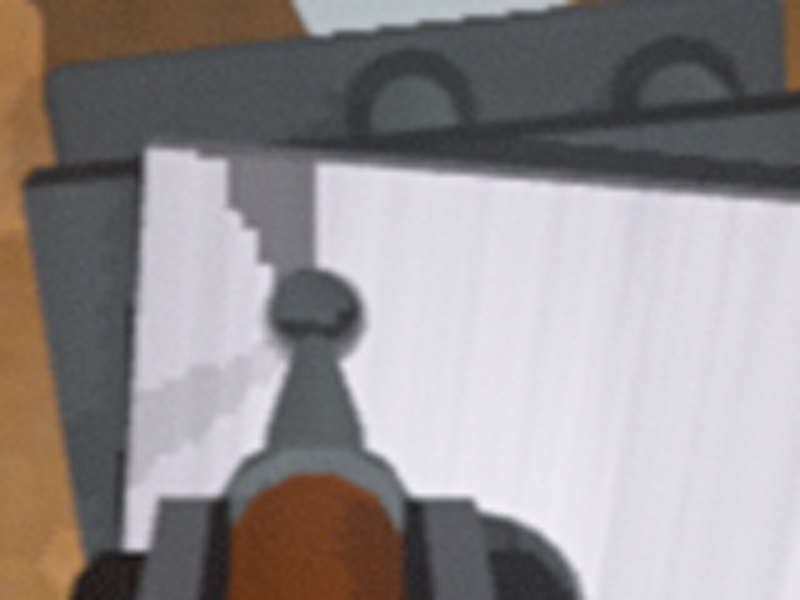

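carry_out --pt "0 0 0 -0.1 0.5 0 -1" --pt "0 0 0 0 0.5 0 -1" --pt "0 0 0 0 0 0 -1" --pt "0 0 0 0 0 0 -1"

```text
time_s: 8.5
eef_pos: [503.3, -55.0, 126.4]
tcp_rot: [-1.572, -0.002, -1.464]
contact_force: [-0.4, 0.4, -1.5]
opening: 16.5
```

carry_out --pt "0 0 0 0 0.2 0 -1" --pt "0 0 0 0 0 0 -1" --pt "0 0 0 0 0 0 -1"

```text
time_s: 8.8
eef_pos: [503.3, -54.9, 124.2]
tcp_rot: [-1.572, -0.001, -1.464]
contact_force: [0.1, 0.3, -0.9]
opening: 16.6
```

carry_out --pt "0 0 0 0 0.1 0 -1" --pt "0 0 0 0 0.1 0 -1" --pt "0 0 0 0 0 0 -1"

```text
time_s: 9.1
eef_pos: [503.6, -54.9, 122.7]
tcp_rot: [-1.571, -0.002, -1.464]
contact_force: [-1.3, -0.9, 0.5]
opening: 16.4
```

carry_out --pt "0 0 0 0 0.1 0 -1" --pt "0 0 0 0 0.1 0 -1"

```text
time_s: 9.3
eef_pos: [503.8, -55.0, 122.3]
tcp_rot: [-1.571, -0.003, -1.464]
contact_force: [-3.1, 0.5, 14.5]
opening: 16.4
```

carry_out --pt "0 0 0 0 0.03 -0.25 -1" --pt "0 0 0 0 0.04 -0.25 -1" --pt "0 0 0 0 0.04 -0.25 -1"

```text
time_s: 9.6
eef_pos: [499.6, -55.3, 122.7]
tcp_rot: [-1.563, -0.003, -1.464]
contact_force: [2.4, 0.3, 2.8]
opening: 16.6
```

carry_out --pt "-0.06 0 0 0 0.05 -0.25 -1" --pt "-0.05 0 0 0 0.05 -0.25 -1" --pt "-0.05 0 0 0 0.05 -0.25 -1"

```text
time_s: 9.9
eef_pos: [499.0, -55.3, 122.7]
tcp_rot: [-1.562, -0.003, -1.463]
contact_force: [5.6, 0.7, 2.0]
opening: 16.7
```

carry_out --pt "-0.1 0 0 0 0.05 -0.4 -1" --pt "-0.1 0 0 0 0.05 -0.4 -1" --pt "-0.1 0 0 0 0.05 -0.4 -1"

```text
time_s: 10.2
eef_pos: [495.4, -55.6, 122.7]
tcp_rot: [-1.572, -0.003, -1.462]
contact_force: [6.5, 0.2, -0.4]
opening: 16.6
```

carry_out --pt "0 0 0 0 0.08 -0.35 -1" --pt "-0.05 0 0 0 0.08 -0.35 -1" --pt "-0.05 0 0 0 0.08 -0.35 -1"

```text
time_s: 10.5
eef_pos: [494.3, -55.7, 122.7]
tcp_rot: [-1.562, -0.003, -1.461]
contact_force: [5.7, 0.3, 4.1]
opening: 16.7
```

Run:
```python
from h import *
f=grab('wrist','w9'); o=robot.get_obs(); print(o['eef_pos'],o['tcp_rot'],o['opening'],o['contact_force'],o['moment']); 
crop(f,'c9',220,160,200,150,4)
c,ax,A=dark(f,proj(f,(581,-102,69)),14,130); print(c,ax,A,onz(f,*c,69).round(1))
```

```text
[494.16431745 -55.76446282 122.65760066] [-1.56182483 -0.00253658 -1.461081  ] 16.596779023300268 [5.867044   0.84311369 2.67315457] [ 0.11635413 -1.65789756  0.05551899]
[397.59722222 295.90123457] (10.0, 13.0) 108.0 [578.7 -94.8  69. ]
```

View pics/c9.png

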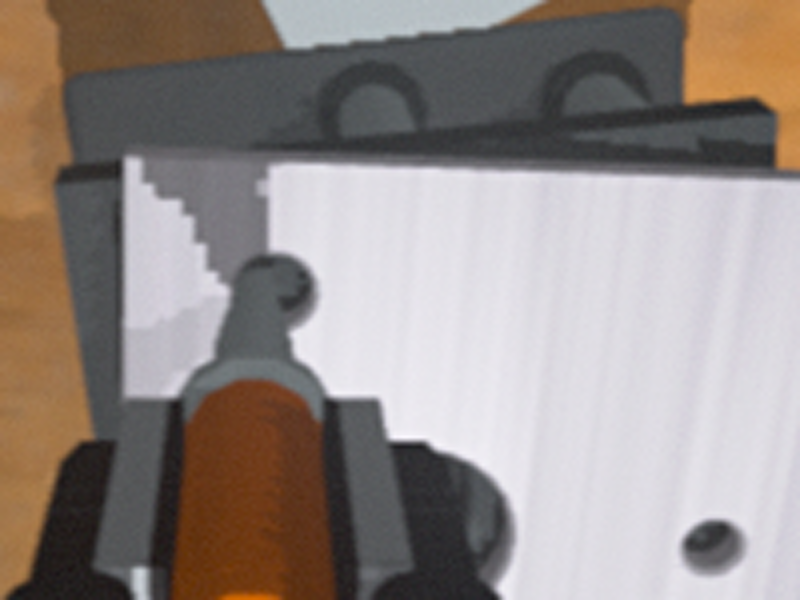

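carry_out --pt "-0.1 0 0 0 0.05 -0.45 -1" --pt "-0.1 0 0 0 0.05 -0.45 -1" --pt "-0.05 0 0 0 0.06 -0.4 -1" --pt "-0.05 0 0 0 0.06 -0.4 -1"

```text
time_s: 10.95
eef_pos: [487.5, -56.5, 122.4]
tcp_rot: [-1.568, -0.002, -1.46]
contact_force: [5.0, 0.8, 2.2]
opening: 16.4
```

carry_out --pt "-0.05 0 0 0.03 0.08 -0.4 -1" --pt "-0.05 0 0 0.03 0.08 -0.4 -1"

```text
time_s: 11.15
eef_pos: [484.1, -57.1, 121.8]
tcp_rot: [-1.567, -0.002, -1.459]
contact_force: [5.7, 0.1, 2.6]
opening: 16.7
```

carry_out --pt "-0.05 0 0 0.02 0.1 -0.35 -1" --pt "0 0 0 0.0 0.1 0 -1"

```text
time_s: 11.35
eef_pos: [482.7, -57.1, 120.2]
tcp_rot: [-1.568, -0.001, -1.459]
contact_force: [3.0, 1.4, 0.7]
opening: 16.5
```

carry_out --pt "0 0 0 0 0.15 0 -1" --pt "0 0 0 0 0.15 0 -1"

```text
time_s: 11.55
eef_pos: [482.8, -56.8, 117.0]
tcp_rot: [-1.567, -0.001, -1.459]
contact_force: [3.7, 0.6, 1.8]
opening: 16.5
```

carry_out --pt "0 0 0 0 0.2 0 -1" --pt "0 0 0 0 0.2 0 -1" --pt "0 0 0 0 0.2 0 -1"

```text
time_s: 11.85
eef_pos: [483.4, -56.6, 110.4]
tcp_rot: [-1.567, -0.001, -1.459]
contact_force: [4.3, 1.6, 2.1]
opening: 16.6
```

carry_out --pt "-0.04 0 0 0 0.2 0 -1" --pt "0 0 0 0 0.2 0 -1" --pt "0 0 0 0 0.15 0 -1"

```text
time_s: 12.15
eef_pos: [483.9, -56.5, 104.4]
tcp_rot: [-1.57, -0.001, -1.458]
contact_force: [4.0, 0.7, 2.2]
opening: 16.4
```

carry_out --pt "0 0 0 0 0.2 -0.03 -1" --pt "0 0 0 0 0.2 -0.03 -1"

```text
time_s: 12.35
eef_pos: [484.1, -56.4, 100.3]
tcp_rot: [-1.568, -0.001, -1.458]
contact_force: [5.3, 1.7, 1.8]
opening: 16.5
```

carry_out --pt "0 0 0 0 0.2 -0.03 -1" --pt "0 0 0 0 0.15 -0.03 -1"

```text
time_s: 12.55
eef_pos: [484.4, -56.4, 96.7]
tcp_rot: [-1.566, -0.001, -1.458]
contact_force: [5.4, 1.5, 2.4]
opening: 16.7
```

carry_out --pt "-0.05 0 0 0 0.2 0 -1" --pt "0 0 0 0 0.2 0 -1" --pt "0 0 0 0 0.15 0 -1"

```text
time_s: 12.85
eef_pos: [484.7, -56.3, 90.8]
tcp_rot: [-1.57, -0.001, -1.458]
contact_force: [4.8, 0.6, 2.4]
opening: 16.3
```

carry_out --pt "0 0 0 0 0.2 0 -1" --pt "0 0 0 0 0.15 0 -1" --pt "0 0 0 0 0.1 0 -1"

```text
time_s: 13.15
eef_pos: [484.8, -56.2, 85.8]
tcp_rot: [-1.569, -0.001, -1.458]
contact_force: [5.8, 1.0, 2.0]
opening: 16.2
```

carry_out --pt "0 0 0 0 0.13 0 -1" --pt "0 0 0 0 0.1 0 -1" --pt "0 0 0 0 0.1 0 -1"

```text
time_s: 13.45
eef_pos: [484.8, -56.3, 82.5]
tcp_rot: [-1.569, -0.001, -1.458]
contact_force: [2.1, 1.5, 18.6]
opening: 16.6
```

carry_out --pt "0 0 0 0 0 0 -1" --pt "0 0 0 0 0 0 0.1" --pt "0 0 0 0 0 0 0.1" --pt "0 0 0 0 0 0 0.1" --pt "0 0 0 0 0 0 0.1"

```text
time_s: 13.95
eef_pos: [475.0, -58.4, 80.3]
tcp_rot: [-1.589, -0.002, -1.46]
contact_force: [0.5, -0.2, -0.2]
opening: 47.0
```

Run:
```python
from h import *
f=grab('wrist','w10'); g=grab('side','s10'); crop(g,'cs10',200,150,180,130,4); o=robot.get_obs(); print(o['eef_pos'],o['tcp_rot'],o['opening'],o['contact_force']);
```

```text
[475.49198828 -58.29017779  80.43753064] [-1.58780141 -0.00200533 -1.45952055] 47.04217634842281 [ 0.00082642 -0.55254539  0.733002  ]
```

View pics/w10.png

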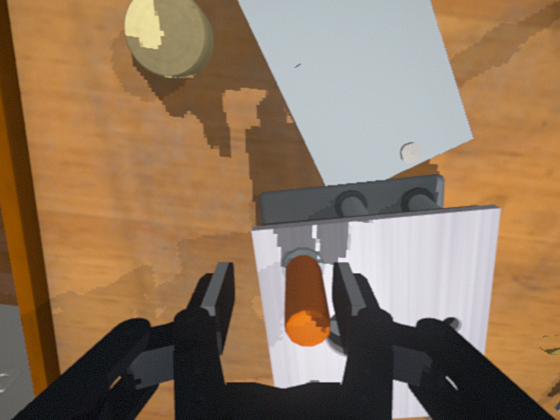

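View pics/cs10.png

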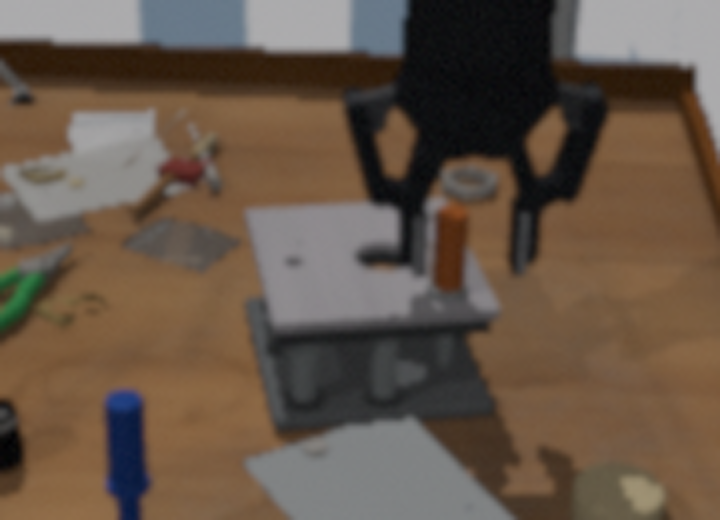

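carry_out --pt "0.15 0 0 0 -1.0 0.7 0.1" --pt "0 0 0 0 -2.5 0 0.1" --pt "0 0 0 0 -4.0 0 0.1" --pt "0 0 0 0 -4.0 0 0.1" --pt "0 0 0 0 -3.0 0 0.1" --pt "0 0 0 0 0 0 0.1"

```text
time_s: 14.65
eef_pos: [484.6, -56.3, 233.2]
tcp_rot: [-1.573, -0.001, -1.458]
contact_force: [-0.1, 0.7, 0.3]
opening: 46.8
```

Run:
```python
from h import *
f=grab('wrist','w11'); o=robot.get_obs(); print(o['eef_pos'],o['tcp_rot'],o['opening'],o['contact_force'],o['qpos'].round(2)); 
c,ax,A=dark(f,proj(f,(570,-86,69)),20,120); print(c,ax,A,onz(f,*c,69).round(1))
```

```text
[483.54658067 -56.3837891  231.67622911] [-1.57526634e+00 -1.14293455e-03 -1.45814293e+00] 47.00248744958297 [ 0.42946413  0.63357538 -0.71452327] [ 0.34  0.42 -0.39  1.95  0.21  0.82 -0.06]
[366.02749141 223.46735395] (7.0, 8.0) 48.5 [570.6 -84.5  69. ]
```

View pics/w11.png

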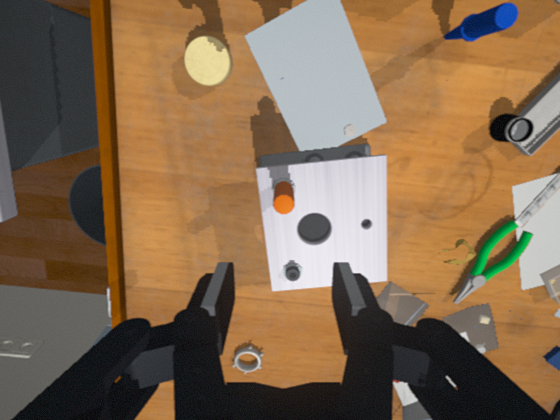

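carry_out --pt "0 0 0 -4.7 0 1.25 0.1" --pt "0 0 0 -4.7 0 1.25 0.1" --pt "0 0 0 -4.7 0.5 1.25 0.1" --pt "0 0 0 -4.7 1.0 1.25 0.1" --pt "0 0 0 -4.3 1.5 1.2 0.1" --pt "0 0 0 0 2.0 0 0.1" --pt "0 0 0 0 1.5 0 0.1" --pt "0 0 0 0 0 0 0.1"

```text
time_s: 15.5
eef_pos: [518.2, 186.6, 157.6]
tcp_rot: [-1.582, -0.002, -1.463]
contact_force: [0.5, -1.0, 1.1]
opening: 46.9
```

Run:
```python
from h import *
f=grab('wrist','w12'); o=robot.get_obs(); print(o['eef_pos'],o['tcp_rot'],o['opening'],o['contact_force'],o['qpos'].round(2)); 
print(proj(f,(519,184.3,80)))
```

```text
[518.72309597 186.31194083 158.45524757] [-1.58107427 -0.00238852 -1.46423343] 47.200192888594316 [ 0.12605239 -0.28279536  0.24456115] [-0.16  0.61 -0.35  1.85  0.29  0.74 -0.57]
[284.67166874 222.03293501]
```

View pics/w12.png

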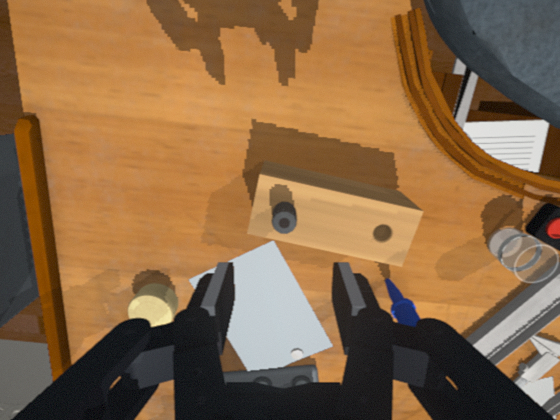

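carry_out --pt "0.12 0 0.03 0.2 2.5 0 0.1" --pt "0 0 0 0 2.5 0 0.1" --pt "0 0 0 0 2.0 0 0.1" --pt "0 0 0 0 0 0 0.1" --pt "0 0 0 0 0 0 0.1"

```text
time_s: 16.05
eef_pos: [521.6, 181.8, 89.7]
tcp_rot: [-1.565, -0.0, -1.469]
contact_force: [-0.4, -0.5, 0.7]
opening: 47.0
```

carry_out --pt "-0.08 0 0 -0.27 0.8 -0.22 0.1" --pt "0 0 0 0 0.8 0 0.1" --pt "0 0 0 0 0.4 0 0.1" --pt "0 0 0 0 0 0 0.1"

```text
time_s: 16.45
eef_pos: [521.3, 184.7, 71.5]
tcp_rot: [-1.568, 0.001, -1.47]
contact_force: [-0.1, 0.2, 0.0]
opening: 46.9
```

Run:
```python
from h import *
f=grab('wrist','w13'); o=robot.get_obs(); print(o['eef_pos'],o['tcp_rot'],o['opening'],o['contact_force']); 
print(proj(f,(519,184.3,80))); crop(f,'c13',190,210,190,140,4)
```

```text
[521.4414561  184.70418254  71.71331182] [-1.56730224e+00  1.03438328e-03 -1.47038852e+00] 46.91328262979841 [-0.60763284 -0.5211315  -0.63556498]
[277.79423434 285.30283188]
```

View pics/c13.png

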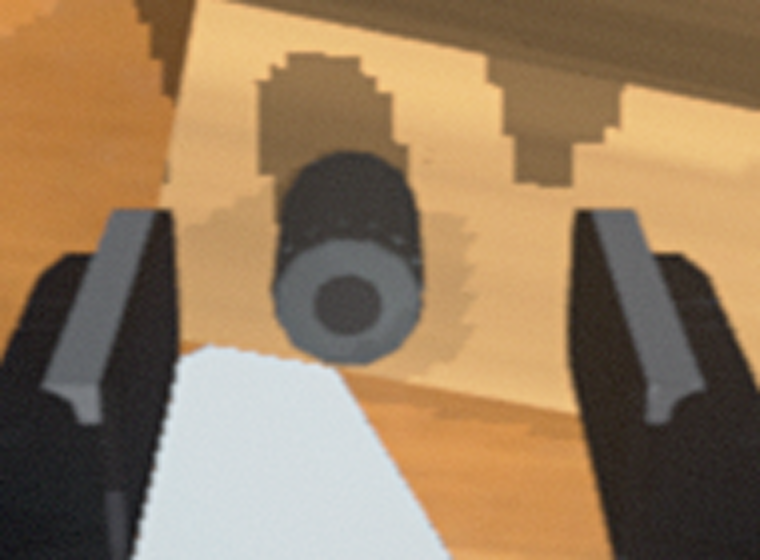

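carry_out --pt "-0.05 0 0 0 0.5 -0.25 0.1" --pt "0 0 0 0 0.5 -0.05 0.1" --pt "0 0 0 0 0 0 0.1" --pt "0 0 0 0 0 0 0.1"

```text
time_s: 16.9
eef_pos: [518.4, 184.5, 61.2]
tcp_rot: [-1.572, 0.001, -1.47]
contact_force: [0.1, 0.6, 0.5]
opening: 46.7
```

carry_out --pt "0 0 0 0 0 0 -1" --pt "0 0 0 0 0 0 -1" --pt "0 0 0 0 0 0 -1" --pt "0 0 0 0 0 0 -1" --pt "0 0 0 0 0 0 -1" --pt "0 0 0 0 0 0 -1" --squeeze 50

```text
time_s: 17.5
eef_pos: [518.6, 184.6, 61.5]
tcp_rot: [-1.571, 0.001, -1.47]
contact_force: [-0.8, 0.9, -1.1]
opening: 15.9
```

carry_out --pt "0 0 0 0 -2.0 0 -1" --pt "0 0 0 0 -3.5 0 -1" --pt "0 0 0 0 -4.0 0 -1" --pt "0 0 0 2.0 -4.0 0.2 -1" --pt "0 0 0 4.0 0 0.4 -1" --pt "0 0 0 4.5 0 0.4 -1" --pt "0 0 0 4.5 0 0.4 -1" --pt "0 0 0 4.5 0 0.4 -1" --pt "0 0 0 4.0 0 0.4 -1" --pt "0 0 0 2.0 0 0.2 -1"

```text
time_s: 18.5
eef_pos: [571.0, -70.0, 201.6]
tcp_rot: [-1.569, 0.002, -1.458]
contact_force: [0.0, 0.1, -0.3]
opening: 16.1
```

carry_out --pt "0 0 0 0 0 0 -1" --pt "0 0 0 0 0 0 -1"

```text
time_s: 18.7
eef_pos: [570.8, -74.3, 201.0]
tcp_rot: [-1.57, 0.001, -1.466]
contact_force: [0.5, 0.3, -1.3]
opening: 16.0
```

Run:
```python
from h import *
f=grab('wrist','w14'); g=grab('side','s14'); crop(g,'cs14',180,130,200,150,4); o=robot.get_obs(); print(o['eef_pos'],o['tcp_rot'],o['opening'],o['contact_force'],o['moment']); 
print('hole',proj(f,(570.6,-84.5,69)),'tip',proj(f,o['eef_pos']-[0,0,37.5]))
```

```text
[570.75535847 -73.40735736 201.14999613] [-1.56950068e+00  1.10187342e-03 -1.46349770e+00] 15.721214735929891 [ 0.2830881   1.6604715  -0.63957832] [ 0.02853377 -0.00634368  0.03534211]
hole [281.14339802 208.00876458] tip [282.86344665 241.74770078]
```

View pics/w14.png

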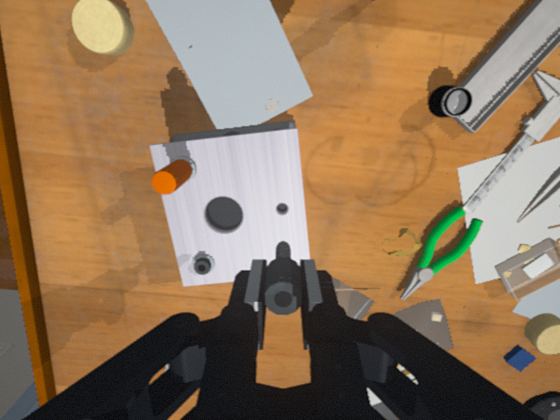

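View pics/cs14.png

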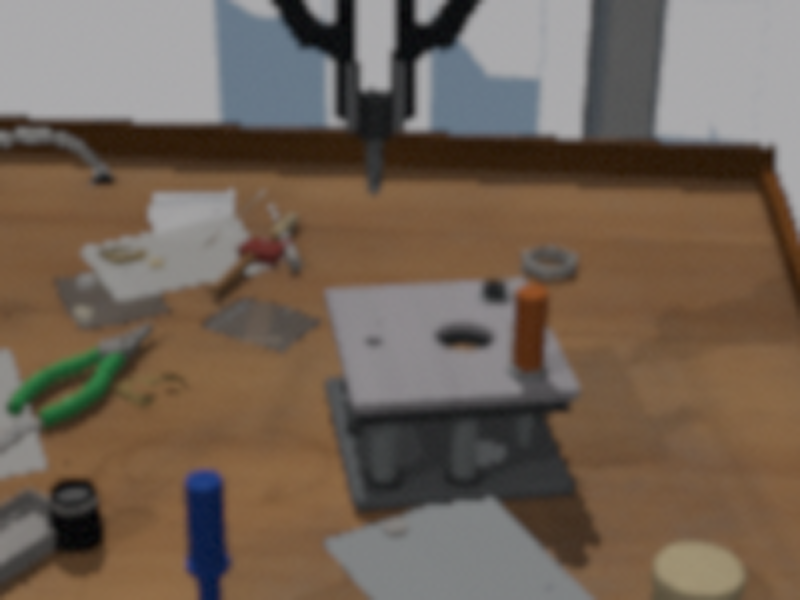

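Run:
```python
from h import *
f=load('w14'); crop(f,'c14',140,130,180,135,4)
for t in (100,120,140):
    c,ax,A=dark(f,(282,208),10,t); print(c,ax,A,onz(f,*c,69).round(1))
```

```text
[281.70125786 207.89622642] (8.485280990600586, 8.485280990600586) 53.0 [571.1 -84.3  69. ]
[281.74540682 208.19947507] (9.0, 9.0) 63.5 [571.1 -84.6  69. ]
[281.80610022 208.24618736] (10.0, 10.0) 76.5 [571.2 -84.7  69. ]
```

View pics/c14.png

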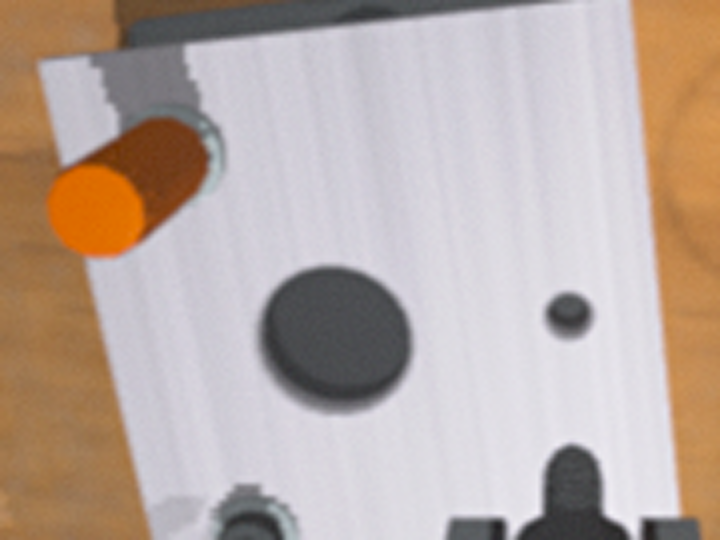

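carry_out --pt "0 0 0 1.1 2.0 -0.09 -1" --pt "0 0 0 0 2.5 0 -1" --pt "0 0 0 0 2.0 0 -1" --pt "0 0 0 0 1.0 0 -1" --pt "0 0 0 0 0 0 -1" --pt "0 0 0 0 0 0 -1"

```text
time_s: 19.4
eef_pos: [572.6, -72.4, 126.2]
tcp_rot: [-1.565, 0.005, -1.447]
contact_force: [-0.1, -0.2, -0.5]
opening: 15.7
```

carry_out --pt "-0.07 0 -0.06 1.2 0 -0.3 -1" --pt "0 0 0 0 0 0 -1" --pt "0 0 0 0 0 0 -1"

```text
time_s: 19.7
eef_pos: [572.7, -85.2, 128.6]
tcp_rot: [-1.568, -0.001, -1.446]
contact_force: [-0.3, 0.7, -1.2]
opening: 16.4
```

carry_out --pt "-0.03 0 0 -0.08 0.8 -0.16 -1" --pt "0 0 0 0 0.6 0 -1" --pt "0 0 0 0 0 0 -1" --pt "0 0 0 0 0 0 -1"

```text
time_s: 20.1
eef_pos: [571.1, -85.2, 114.0]
tcp_rot: [-1.569, -0.002, -1.447]
contact_force: [0.2, 0.0, 0.0]
opening: 15.9
```

Run:
```python
from h import *
f=grab('wrist','w15'); o=robot.get_obs(); print(o['eef_pos'],o['tcp_rot'],o['opening'],o['contact_force']); 
print('hole',proj(f,(571,-84.6,69)),'tip',proj(f,o['eef_pos']-[0,0,37.5])); crop(f,'c15',220,190,130,100,6)
```

```text
[571.04385599 -85.1238286  113.93706328] [-1.56950364 -0.00173595 -1.44723729] 15.909748151327646 [-0.96369324 -0.25663612 -1.24594994]
hole [282.61016393 236.94117436] tip [282.59474648 242.84871079]
```

View pics/c15.png

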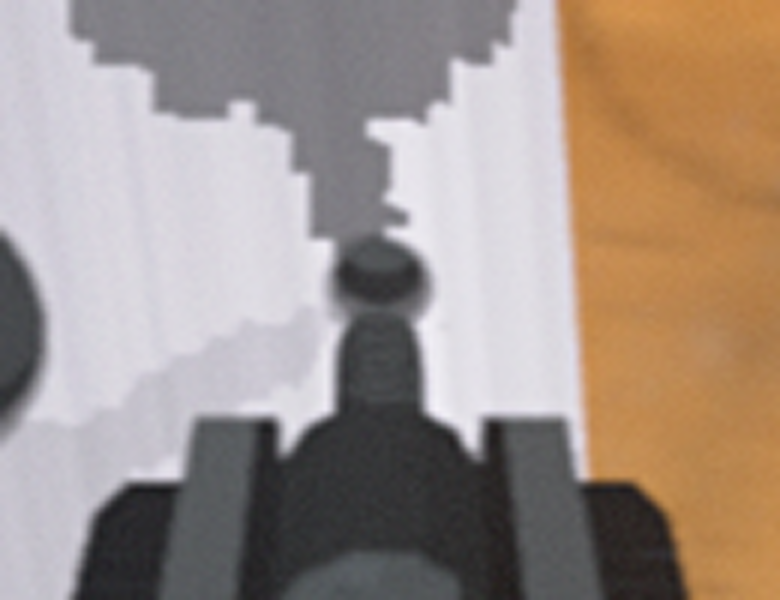

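carry_out --pt "0 0 0 -0.1 0.4 0 -1" --pt "0 0 0 0 0 0 -1"

```text
time_s: 20.35
eef_pos: [571.0, -83.9, 109.7]
tcp_rot: [-1.569, -0.002, -1.447]
contact_force: [0.3, -0.4, -0.8]
opening: 15.9
```

Run:
```python
from h import *
f=grab('wrist','w16'); o=robot.get_obs(); print(o['eef_pos'],o['tcp_rot'],o['opening'],o['contact_force']); 
print('hole',proj(f,(571,-84.6,69)),'tip',proj(f,o['eef_pos']-[0,0,37.5])); crop(f,'c16',250,210,70,60,10)
```

```text
[571.23148514 -84.05369513 109.95086652] [-1.56885822 -0.00185916 -1.44719856] 15.470189553565637 [ 0.16599366 -0.74155721 -0.68825413]
hole [282.56619287 241.68908593] tip [283.07429411 243.34275266]
```

View pics/c16.png

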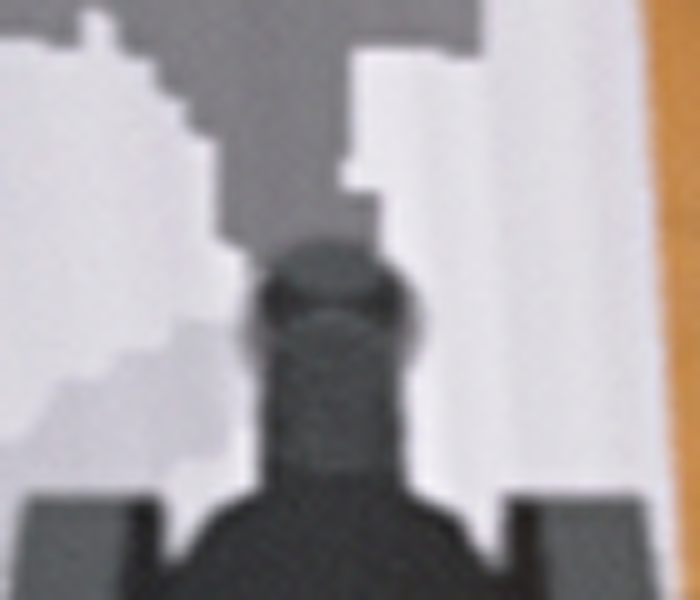

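carry_out --pt "0 0 0 0 0.25 0 -1" --pt "0 0 0 0 0.2 0 -1" --pt "0 0 0 0 0.2 0 -1"

```text
time_s: 20.7
eef_pos: [571.7, -84.1, 103.4]
tcp_rot: [-1.568, -0.002, -1.447]
contact_force: [-0.1, -0.2, -0.7]
opening: 16.1
```

carry_out --pt "-0.03 0 0 0 0.2 -0.06 -1" --pt "0 0 0 0 0.2 0 -1" --pt "0 0 0 0 0.15 0 -1"

```text
time_s: 21.0
eef_pos: [571.0, -84.2, 97.2]
tcp_rot: [-1.571, -0.002, -1.447]
contact_force: [0.5, -0.9, -0.2]
opening: 15.4
```

carry_out --pt "0 0 0 0 0.25 0 -1" --pt "0 0 0 0 0.25 0 -1" --pt "0 0 0 0 0.25 0 -1" --pt "0 0 0 0 0.2 0 -1"

```text
time_s: 21.4
eef_pos: [571.0, -84.2, 86.9]
tcp_rot: [-1.571, -0.002, -1.447]
contact_force: [0.7, 0.1, -1.5]
opening: 15.7
```

carry_out --pt "0 0 0 0 0.25 0 -1" --pt "0 0 0 0 0.25 0 -1" --pt "0 0 0 0 0.2 0 -1" --pt "0 0 0 0 0.15 0 -1"

```text
time_s: 21.8
eef_pos: [571.0, -84.2, 77.5]
tcp_rot: [-1.571, -0.002, -1.447]
contact_force: [0.0, -0.4, -0.9]
opening: 15.7
```

carry_out --pt "0 0 0 0 0.12 0 -1" --pt "0 0 0 0 0.1 0 -1" --pt "0 0 0 0 0.1 0 -1"

```text
time_s: 22.1
eef_pos: [571.0, -84.2, 74.3]
tcp_rot: [-1.571, -0.002, -1.447]
contact_force: [-3.6, 0.2, 11.3]
opening: 16.1
```

Contact at the expected height with 11 N, so the head is down. Releasing.

carry_out --pt "0 0 0 0 0 0 -1" --pt "0 0 0 0 0 0 -1" --pt "0 0 0 0 0 0 -0.1" --pt "0 0 0 0 0 0 -0.1" --pt "0 0 0 0 0 0 -0.1" --pt "0 0 0 0 0 0 -0.1"

```text
time_s: 22.7
eef_pos: [571.4, -84.2, 74.5]
tcp_rot: [-1.57, -0.002, -1.447]
contact_force: [-0.5, -0.1, -0.2]
opening: 38.1
```

Run:
```python
from h import *
f=grab('wrist','w17'); o=robot.get_obs(); print(o['eef_pos'],o['tcp_rot'],o['opening'],o['contact_force']);
```

```text
[571.38857082 -84.22895024  74.51101319] [-1.57013733 -0.00228985 -1.44722327] 37.94353388383115 [ 0.19981671 -0.43998836 -0.51675517]
```

View pics/w17.png

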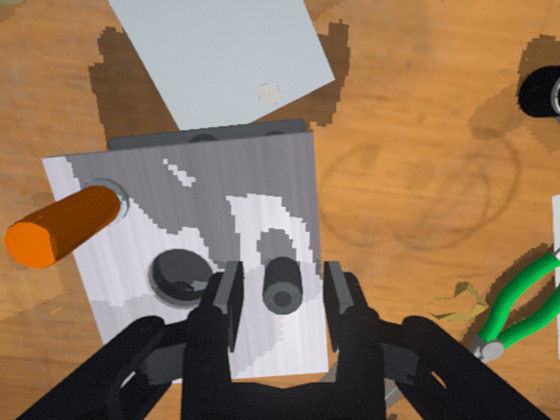

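Bolt head at (283,280), standing free between the open fingers; the pin at (75,225) still stands with its collar on the cover. Retreating straight up, then checking.

carry_out --pt "0 0 0 0 -1.5 0 -0.1" --pt "0 0 0 0 -3.0 0 -0.1" --pt "0 0 0 0 -4.0 0 -0.1" --pt "0 0 0 0 -4.0 0 -0.1" --pt "0 0 0 3.0 -2.0 0 -0.1" --pt "0 0 0 3.0 0 0 -0.1" --pt "0 0 0 0 0 0 -0.1" --pt "0 0 0 0 0 0 -0.1"

```text
time_s: 23.55
eef_pos: [578.9, -143.7, 225.3]
tcp_rot: [-1.571, -0.002, -1.444]
contact_force: [-0.1, 1.7, -1.1]
opening: 38.2
```

Run:
```python
from h import *
f=grab('wrist','w18'); g=grab('side','s18'); crop(g,'cs18',230,160,120,90,6); grab('top','t18'); o=robot.get_obs(); print(o['eef_pos'],o['tcp_rot'],o['opening'],o['contact_force']); 
crop(f,'cw18',140,80,200,150,4)
for z in (93,): print('bolt head top pred',proj(f,(571,-84.4,93)),'pin top',proj(f,(484.8,-56.2,119)), 'side:',proj(g,(571,-84.4,93)),proj(g,(484.8,-56.2,119)))
c=f['color'].astype(int); m=(c[...,0]-c[...,1]>80)&(c[...,2]<60)&(c[...,0]>150)
p,s=blob(m,proj(f,(484.8,-56.2,119))); print('pin blob',p,s)
```

```text
[ 578.34811212 -142.95142548  224.61051227] [-1.57270682 -0.00165999 -1.44226231] 38.212652401110034 [ 0.29741725 -0.42905447  0.48657899]
bolt head top pred [282.29532411 125.3384111 ] pin top [163.9287368   71.14549281] side: [272.81936832 204.75454671] [312.43236602 201.78978426]
pin blob [161.61137441  78.12796209] [154  67  20  21 211]
```

View pics/cw18.png

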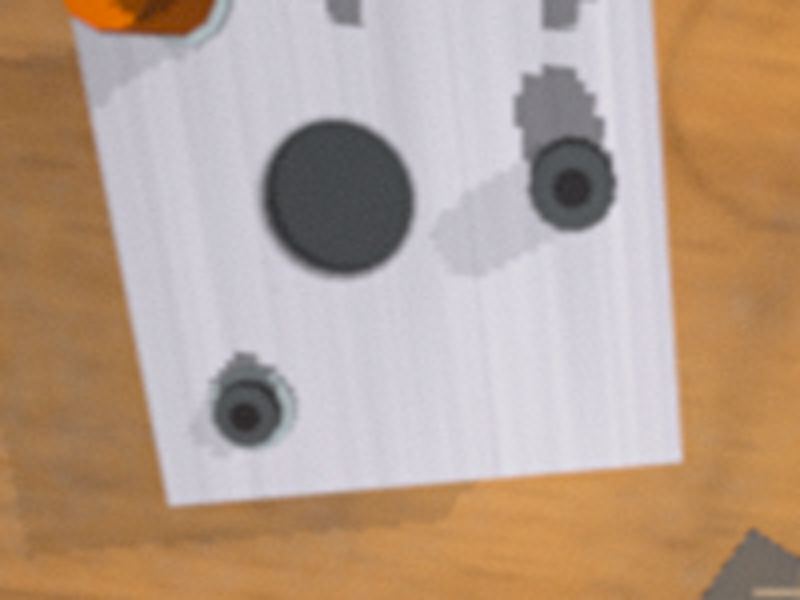

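View pics/cs18.png

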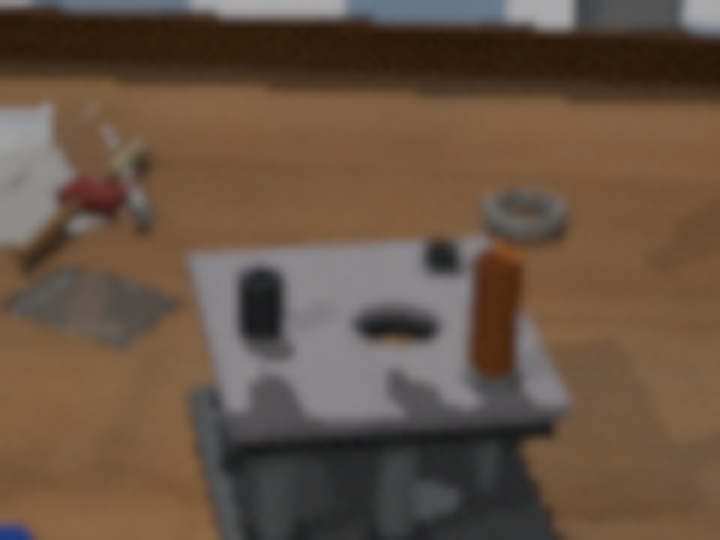

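View pics/t18.png

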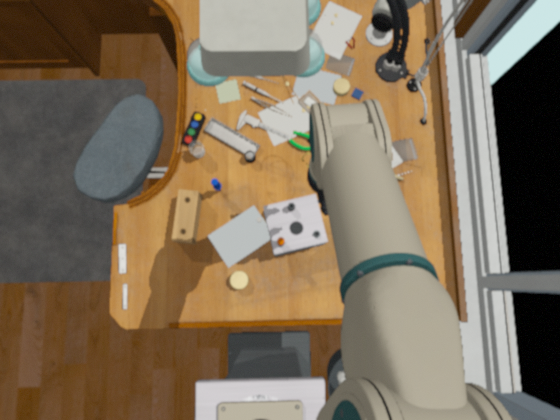

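Both parts sit where the projections put them: bolt head at wrist (283,127) against a predicted (282,125), and pin top at side (313,201) against a predicted (312,202). The tin, jar and blue pin are unmoved in the top view.

Run:
```python
from h import *
o=robot.get_obs(); print(o['contact_force'],o['joint_velocities'].round(3)); print(robot.sign_off())
```

```text
[ 0.29741725 -0.42905447  0.48657899] [-0.009  0.003 -0.007  0.003 -0.     0.001  0.   ]
the job is handed in; nothing more can be done
None
```

I handed the job in at about 24 s with both parts in. The pin is home in the pin hole, the bolt is down in the bolt hole, and the arm is clear of everything. No verdict was reported.

- **Drift pin:** I put the tip in the cover's pin hole and dragged the cover about 18 mm round its pivot at 5–6 N. The tip then dropped into the lower hole, and I pressed the pin home with at most 19 N read at the wrist. The fingertips stopped at 82.5 mm, where a seated collar should put them at 82.9 mm. On release the gripper sprang about 9 mm sideways; the pin stayed standing.
- **Bolt:** I set it in the small hole. It went down freely and met the cover with 11 N, fingertips at 74.3 mm where a seated head should put them at 74.5 mm.
- **Last checks:** In the wrist and side views both parts stand within about 2 pixels of where they should be. The orange patch I picked out in the wrist view sat about 7 pixels off the predicted pin top, because the patch included part of the handle's side, so I judged the pin from the side view instead.
- **Bystanders:** The tin, the jar and the blue look-alike look unmoved in the top view. I did not identify or measure the watch case separately, but the arm went low only at the block and the stand.

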